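# Release a panel from the vacuum plate and wedge its edge up

## Task

Turn the dial on the blue vacuum regulator until its white pointer lines up with the green mark. Then take the wedge by its orange handle and, keeping it flat on the bench, push its thin end under the middle of the panel's overhanging near edge until that edge just lifts, about 4 mm, with the panel otherwise left in place on its plate in front of the pins. Finish while still holding the wedge there, so that only the wedge keeps the edge up, and do not disturb the other things on the bench.

Things in the scene. Friction and masses are not known exactly. Their poses are not given: they have to be found in the camera images.
- plate: fixed aluminium vacuum plate on the bench, 167 (x) by 150 (y) by 15 mm high. Origin on the bench; in its frame (x points away from the robot's side, z up) it reaches from x = -72 mm (near edge) to +95 mm. Two steel stop pins, 12 mm thick, 40 mm high, stand on it at x = +80, y = +-55 mm, just beyond the panel's far edge. The bench in front of its near edge is bare.
- panel: loose plywood panel with a raised rim, 220 (x) by 160 (y) by 18 mm (22 at the rim), 0.4 to 0.72 kg, flat on the plate, not stuck; origin: centre of its underside, x points away from the robot's side. Its near end overhangs the plate by 75 mm, 15 mm above the bench. Its far edge is 2 mm short of the stop pins, to which the wedge may slide it.
- panel_edge (a point): the middle of the panel's near lower edge (the overhanging one), 110 mm from the panel's origin along its -x; 15 mm above the bench when the panel lies flat
- wedge: loose wooden wedge, 0.1 to 0.17 kg, 44 mm wide (y), flat underside; origin on the underside below the handle's centre, x points to the thin end (nose). Along x: a block 27 mm high from -20 to +20 mm, then the top slopes evenly down, 1 in 5, to the blunt 10 mm high nose at +105 mm. It first meets the panel when the nose is 25 mm past the edge; then each 5 mm lifts 1 mm. Takes under 15 N.
- wedge_nose (a point): middle of the wedge's thin end, at its underside, 105 mm ahead of the wedge's origin
- wedge_handle (a point): centre of the orange handle, 50 mm above the wedge's underside; the handle is 34 (wedge x) by 22 mm (wedge y) and stands 27 to 67 mm above the underside; grip across the 22 mm
- regulator: fixed blue box, 130 by 130 by 50 mm high, with the dial on its top; origin: centre of its underside, on the dial's axis. It may stand on the left or the right, the wedge on the other side. Two short brass stubs stick out of its +x face.
- dial_grip (a point): on the dial's axis, at gripping height 87 mm above the bench. The dial is a black disc with a raised bar, 46 mm long, 14 mm thick, from 60 to 94 mm above the bench, with a white pointer line on one half of its top; grip across the 14 mm
- dial (a joint): angle of the dial in rad, 0 to 4.5, growing clockwise seen from above; friction (0.05 N m) keeps it where it is left. At value v the pointer points from the axis at the angle pi - v (counterclockwise from the regulator's x axis; at 0 along -x). The green mark is at value 1.8; the start is 0.5 to 1.3 rad below that.
- mark (a point): the broad green mark on the white scale around the dial, 47 mm from the axis, 51 mm above the bench
- drill: bystander: cordless drill standing on its battery, 0.2 m high; origin under its middle
- glue: bystander: white glue bottle, 60 mm thick, 160 mm high; origin under its middle
- scraper: bystander: yellow scraper lying flat, 135 mm long; origin under its middle
- sanding_block: bystander: cork and wood sanding block, 120 by 70 by 34 mm; origin under its middle
- offcuts: bystander: stack of three plywood squares, 140 by 140 by 18 mm; origin under its middle
Not all that is in view belongs to the job. What is meant by the plate is not turquoise, and is the larger of those in its own colour.

How it is judged (in metres and radians):
On the way, in this order (a step that is already met when the one before it is completed fails the run):
1. the dial stands at the green mark (value of joint dial between 1.68 and 1.92 rad), for 0.4 s.
2. the wedge lifts the panel's near edge a little (z of panel_edge in the frame of plate between 0.0165 and 0.0225 m and contact force between wedge and panel above 0.5 N and x of wedge_nose in the frame of panel above -0.105 m and y of wedge_nose in the frame of panel between -0.06 and 0.06 m), for 0.3 s.
At the end, for the whole second after the job is handed in: Dial within 0.12 rad of the mark; near edge 1.5 to 7.5 mm up, carried by the wedge (nose under the panel, within 60 mm of its middle); wedge flat on the bench, fingers on it (over 0.8 N), arm off the panel; panel still, in place within 10 to 17 mm along, 30 mm across, 0.12 rad (all of step 1 and all of step 2 and contact force between the fingers and wedge above 0.8 N and contact force between the arm and panel below 0.3 N and height (world z) of wedge below 0.006 m and angle between wedge's own z axis and vertical below 0.09 rad and x of panel in the frame of plate between -0.055 and -0.028 m and y of panel in the frame of plate between -0.03 and 0.03 m and angle between the x axis of panel and the x axis of plate, either way round below 0.12 rad and linear speed of each of panel, wedge below 0.02 m/s); the arm keeps its last pose, push and grip.
It fails at once if the panel's near edge is lifted more than 14 mm (z of panel_edge in the frame of plate above 0.029 m).
It fails at once if a bystander is moved more than 30 mm (distance of any of drill, glue, scraper, sanding_block, offcuts from where it was at the start of the episode above 0.03 m).
It also fails if it takes over 48 s, if anything falls off the work surface, if the arm or the gripper's body presses on something with over 40 N, if the wrist force passes 120 N, or if a joint passes its speed limit or range.

## Robot

A 6-joint arm with a two-finger parallel gripper is mounted at the origin on the work surface. World frame = base frame: x ahead of the robot, y to its left, z up, the work surface at z = 0. Lengths are in mm, angles in rad, forces in N, time in s.
With the tool pointing down it reaches from about 350 to 775 mm from the base axis. Payload 7.3 kg.
Tool frame: the origin (TCP) lies midway between the tips of the shut fingers; the grasp point (between the pads) lies 19 mm behind it (grasp_offset is the z of the grasp point in the tool frame, in mm); z points along the fingers, y is the direction in which the jaws open and shut (so a half turn about z gives the same grasp; the last joint's range is limited). The gripper opens to 92 mm and grips with 3 to 60 N. Pads are 19 mm wide; open, the fingers measure 130 mm over their backs; the gripper's body (75 mm by 190 mm) begins 47 mm behind the grasp point.
Start: joints at [-1.253, 0.342, 1.524, -0, 1.275, -0.146], TCP at [234.883, -469.548, 226.741] pointing down, gripper open.
Joint ranges: [-2.53, 2.53], [-0.77, 2.02], [0.04, 2.7], [-1, 4.14], [0.28, 2.66], [-3.11, 3.11]. Speed limits (rad/s): [2.57, 2.57, 3.14, 3.14, 3.14, 3.14].

## Interface

Orientations are given as [roll, pitch, yaw] about the fixed x, y, z axes, in that order (R = Rz(yaw) Ry(pitch) Rx(roll)).
In Python, from plant import get_obs, capture, camera_model, close_job, boxes_of, regions_of, place_of, grasp_offset gives the robot as it stands. The module is installed in compiled form; this text tells all that it offers.
- The arm moves only by the tool send_rows, never from a script. Its argument "targets" is a list that holds one entry, the list of rows, each a list of 7 numbers: the turn, a rotation vector about the tool's x, y, z in degrees, then the shift along the tool's x, y, z in mm, then the closure, from -1 (fully open) to 1 (shut). A call has 1 to 5 rows; each row is the pose to reach, as a shift and turn from the pose commanded when the call began, along the tool's axes at that moment; what a row does not reach only later rows make up. A row lasts 1/12 s, in which the tool goes at most 41.7 mm and 7.16 degrees, less where a joint would pass 70% of its speed; a pose out of reach is approached as far as the arm can. A call with a gripper value outside its range is refused whole. The fingers move at their own pace and stop on an object; the grip force is fixed at half the most. Time passes only in rows, so rows that repeat a pose let the fingers close. It gives the time, the measured TCP pose, the force and the opening at its end, in the units of the state.
- get_obs(): the state, without advancing time (a new reading comes with each control period).
- capture(name): name is "scene" or "top"; returns the picture (420x560x3 uint8, red, green, blue); there is no depth.
- camera_model(name): a dict with "K" (3x3 intrinsics, pixels), "world_to_cam" (4x4, takes a point from world to camera coordinates). Camera axes: x right, y up, looking along -z (the intrinsics and any distortion apply to the point x, -y, -z); pixel columns grow to the right and rows downward; lengths in mm; the calibration is good to about 2 mm. A picture is of the moment at which its call begins. camera_model takes no time and is no camera call.
- close_job(): hands the job in, once; it reports no verdict.
Trained networks look in the newest picture that a camera, given by its name, has taken for a name from the list of things; names that differ only in an ending like _2 or _b are one class to them, and where a whole thing is asked for, a point or a joint stands for the part that bears it (a point fixed in the world has none). Each returns a list of dicts, best first, with "conf" (0 to 1); they miss things now and then, are a little off and sometimes report something else, mostly with a low value. They report only what shows in the picture. A call takes as long as a camera call. They do not tell look-alikes from the thing itself.
- boxes_of(label, camera): "location" ([row, column] in pixels, amid what is visible of it).
- regions_of(label, camera): "region" (420x560 bool, what is visible of it) and "location" ([row, column] in pixels, amid what is visible of it).
- place_of(label, camera): "location" ([row, column] in pixels: a listed point, or the origin of a listed thing).
The state is a dict: "time": time; "joint_positions": joint angles; "dq": joint speeds; "tau": joint torques, N m; "tool_pos": TCP position; "tcp_rot": TCP orientation; "contact_force": force on the tool from outside, world axes, zero at the start; "moment": the same for the moment, N m; "grip_width": finger opening in mm.
Only numpy, scipy, OpenCV 4.12 (cv2) and the standard library are available. Lean on these libraries where they do the work, as an engineer would, in place of code of your own. Each camera call takes 0.05 s, during which the arm holds its last target.

## Working session

There is one attempt and no reset: what is moved stays moved. The work goes in short steps, Python scripts to look and compute and a tool call to move; the robot and the scene stay as the last step left them, time stands still between calls to the robot, and variables do not carry over. Pictures are saved under pics/ and viewed, and the job is handed in when it is done.

Besides the shell and the picture viewer there is one more tool, called after "Call:" as name(argument=value, ...), one argument or row to a line, values as JSON. send_rows: Moves the arm, as the interface text tells. Its arguments: {"type":"object","properties":{"targets":{"type":"array","items":{"type":"array","items":{"type":"array","items":{"type":"number"}}}}},"required":["targets"]}

```bash
mkdir -p pics; ls; python3 - <<'E'
from plant import *
import cv2
for n in("scene","top"):
    im=capture(n); cv2.imwrite(f"pics/{n}0.png",im[:,:,::-1]); m=camera_model(n); print(n,m)
o=get_obs(); print(o, grasp_offset)
E
```

```text
pics
scene {'K': array([[460.12280261,   0.        , 274.4246171 ],
       [  0.        , 460.12280261, 210.13438639],
       [  0.        ,   0.        ,   1.        ]]), 'world_to_cam': array([[ 7.11262680e-01,  7.02925719e-01, -9.12826839e-04,
        -3.59403402e+02],
       [-4.94219649e-01,  5.01003878e-01,  7.10452006e-01,
         2.10601592e+02],
       [ 4.99852317e-01, -5.04866860e-01,  7.03745064e-01,
        -1.72722411e+03],
       [ 0.00000000e+00,  0.00000000e+00,  0.00000000e+00,
         1.00000000e+00]])}
top {'K': array([[544.89592786,   0.        , 267.0899046 ],
       [  0.        , 544.89592786, 212.89937889],
       [  0.        ,   0.        ,   1.        ]]), 'world_to_cam': array([[-2.27226716e-02, -9.99739138e-01, -2.31008487e-03,
        -2.40458061e+01],
       [ 9.97223576e-01, -2.28292778e-02,  7.08799178e-02,
        -5.17024810e+02],
       [-7.09141655e-02, -6.93089996e-04,  9.97482181e-01,
        -1.59519066e+03],
       [ 0.00000000e+00,  0.00000000e+00,  0.00000000e+00,
         1.00000000e+00]])}
{'time': 0.1, 'joint_positions': array([-1.25300314e+00,  3.42651134e-01,  1.52493709e+00, -1.92393182e-05,
        1.27539881e+00, -1.45967360e-01]), 'dq': array([-0.00024659, -0.0028695 , -0.00199413,  0.00042841, -0.00054564,
       -0.00171489]), 'tau': array([ 1.83265423e-03, -4.32003772e+01, -2.44693905e+01,  7.19611114e-02,
        5.26055612e-02, -3.62208482e-05]), 'tool_pos': array([ 234.75285882, -469.17633303,  226.11000857]), 'tcp_rot': array([-3.14021043e+00, -1.84609396e-04,  4.63766032e-01]), 'contact_force': array([-0.21097585, -0.74189672,  0.20136846]), 'moment': array([ 0.06524909, -0.02636173, -0.03993393]), 'grip_width': 91.85719122477941} -18.8
```

View pics/scene0.png

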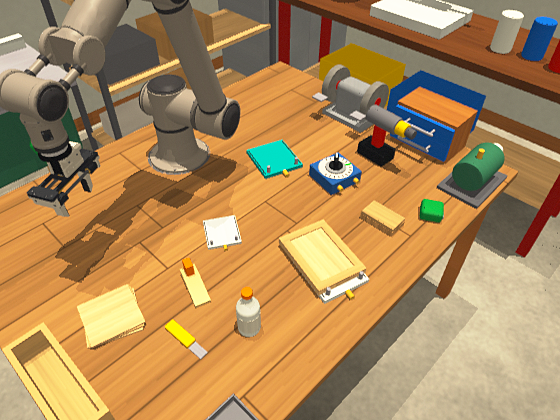

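View pics/top0.png

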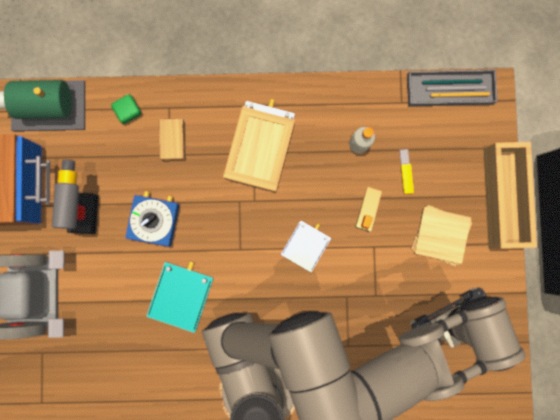

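The pictures show the regulator on the left (top view row 220, col 152), the panel on its plate at about (147, 260), and the wedge with its orange handle at about (210, 369). The small white plate and the turquoise one are decoys. Next I run the networks in both views and triangulate.

```bash
cat > h.py <<'E'
import numpy as np, cv2
from plant import *
def P(n):
    m=camera_model(n); return m["K"], m["world_to_cam"]
def ray(n,rc):
    K,T=P(n); d=np.linalg.inv(K)@np.array([rc[1],rc[0],1.]); d=np.array([d[0],-d[1],-d[2]])
    R=T[:3,:3]; return -R.T@T[:3,3], R.T@d/np.linalg.norm(d)
def atz(n,rc,z):
    c,d=ray(n,rc); return c+d*(z-c[2])/d[2]
def tri(a,b):
    A=np.zeros((3,3));v=np.zeros(3);L=[]
    for n,rc in(("scene",a),("top",b)):
        c,d=ray(n,rc);M=np.eye(3)-np.outer(d,d);A+=M;v+=M@c;L.append((c,M))
    x=np.linalg.solve(A,v); return x,[np.linalg.norm(M@(x-c)) for c,M in L]
def proj(n,X):
    K,T=P(n); p=T[:3,:3]@np.asarray(X,float)+T[:3,3]; p=K@np.array([p[0],-p[1],-p[2]]); return p[1]/p[2],p[0]/p[2]
E
python3 - <<'E'
from h import *
np.set_printoptions(precision=1,suppress=True)
for l in("wedge_handle","wedge_nose","wedge","dial_grip","mark","regulator","panel_edge","panel","plate","drill","glue","scraper","sanding_block","offcuts"):
    r={n:place_of(l,n) for n in("scene","top")}
    for n in r:print(l,n,[(np.array(q["location"]),round(q["conf"],2)) for q in r[n][:3]])
    if r["scene"] and r["top"]:
        x,e=tri(r["scene"][0]["location"],r["top"][0]["location"]); print("   ",x,np.array(e))
print(get_obs()["time"])
E
```

```text
wedge_handle scene [(array([267.6, 189. ]), 0.7)]
wedge_handle top [(array([223.7, 367.7]), 0.58)]
    [ 479.8 -324.5   37.8] [5.4 5.4]
wedge_nose scene [(array([304.2, 204.2]), 0.89), (array([222.5, 379.5]), 0.66), (array([155.3, 373.4]), 0.31)]
wedge_nose top [(array([190.4, 373.9]), 0.75)]
    [ 580.8 -355.7   -4.6] [3.9 3.9]
wedge scene [(array([278.1, 191.1]), 0.58)]
wedge top [(array([222.8, 364.3]), 0.74), (array([172.8, 405.3]), 0.74)]
    [ 483.6 -324.4   -7.4] [3.2 3.2]
dial_grip scene [(array([159.1, 337.9]), 0.49)]
dial_grip top [(array([231.4, 441.6]), 0.69), (array([219.1, 144.5]), 0.53), (array([193.1, 373.7]), 0.4)]
    [ 629.5 -261.9  550.6] [226.4 226.4]
mark scene [(array([167.2, 346.9]), 0.62)]
mark top [(array([215.1, 136.5]), 0.63), (array([140.4, 172.3]), 0.4)]
    [518.5 348.7  31.2] [1.1 1.1]
regulator scene [(array([178.3, 332.4]), 0.84)]
regulator top [(array([220.2, 155.6]), 0.6)]
    [502.1 296.7   2.1] [1.6 1.6]
panel_edge scene []
panel_edge top [(array([186.5, 246.2]), 0.96)]
panel scene [(array([254.5, 318.8]), 0.8), (array([155.5, 374.7]), 0.24)]
pan
[... 320 characters left out ...]
y([211.6,  86.3]), 0.66), (array([180.3, 253. ]), 0.55)]
    [532.6 504.4   0.8] [1.7 1.7]
glue scene [(array([328.7, 249.3]), 0.65)]
glue top [(array([144.8, 355. ]), 0.57)]
    [ 720.6 -310.6  -20.1] [1.7 1.7]
scraper scene [(array([327.9, 249.8]), 0.67), (array([340.9, 188.2]), 0.66)]
scraper top [(array([169.8, 404.9]), 0.89)]
    [ 688.3 -386.2   43.6] [79.4 79.4]
sanding_block scene [(array([158.2, 337.7]), 0.72), (array([219.3, 378.9]), 0.63)]
sanding_block top [(array([140. , 172.8]), 0.7)]
    [656.8 164.3 265.1] [45.5 45.5]
offcuts scene [(array([317.3, 113.4]), 0.76)]
offcuts top [(array([232.6, 441.1]), 0.6), (array([171. , 405.6]), 0.25)]
    [ 447.3 -551.9    2.9] [1.1 1.1]
1.5
```

```bash
python3 - <<'E'
import cv2
a=cv2.imread("pics/top0.png");
A=cv2.resize(a[180:260,110:195],None,fx=7,fy=7,interpolation=cv2.INTER_CUBIC);cv2.imwrite("pics/dial_t.png",A)
A=cv2.resize(a[180:240,340:400],None,fx=8,fy=8,interpolation=cv2.INTER_CUBIC);cv2.imwrite("pics/wedge_t.png",A)
A=cv2.resize(a[90:200,210:310],None,fx=5,fy=5,interpolation=cv2.INTER_CUBIC);cv2.imwrite("pics/panel_t.png",A)
E
```

```text
(no output)
```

View pics/dial_t.png

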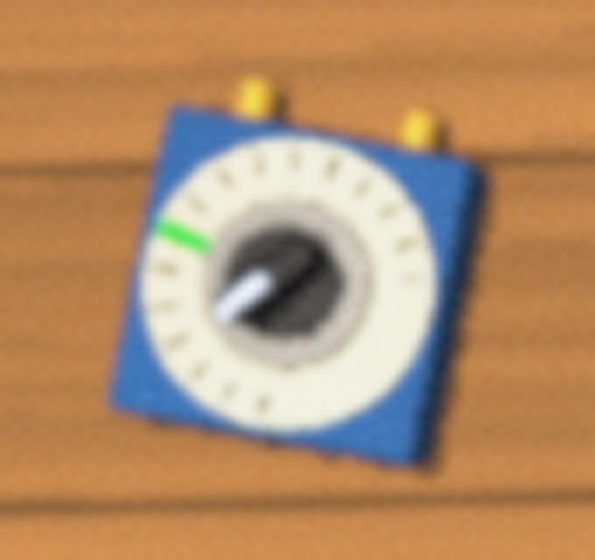

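View pics/wedge_t.png

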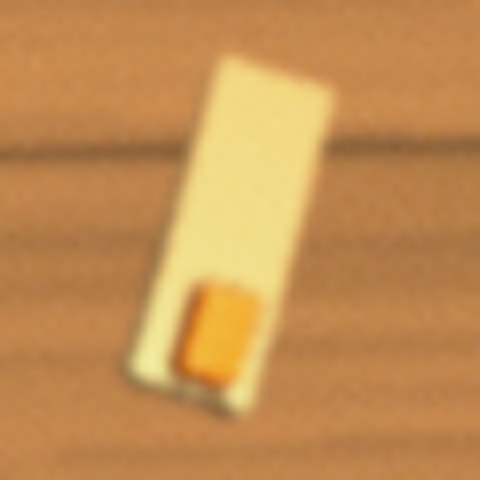

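View pics/panel_t.png

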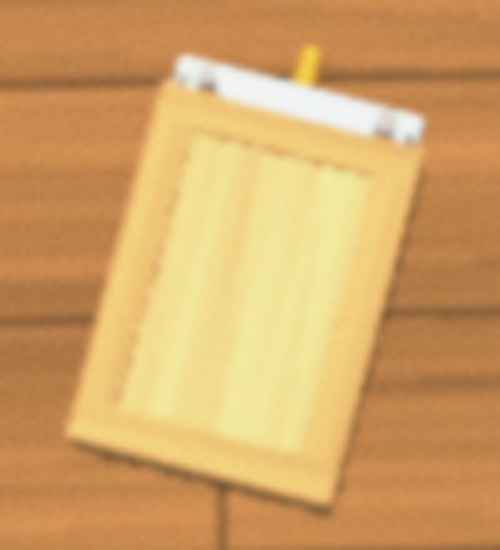

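```bash
python3 - <<'E'
import cv2
a=cv2.imread("pics/scene0.png");
A=cv2.resize(a[140:205,300:370],None,fx=8,fy=8,interpolation=cv2.INTER_CUBIC);cv2.imwrite("pics/dial_s.png",A)
A=cv2.resize(a[250:315,165:225],None,fx=8,fy=8,interpolation=cv2.INTER_CUBIC);cv2.imwrite("pics/wedge_s.png",A)
A=cv2.resize(a[210:310,270:375],None,fx=6,fy=6,interpolation=cv2.INTER_CUBIC);cv2.imwrite("pics/panel_s.png",A)
E
```

```text
(no output)
```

View pics/dial_s.png

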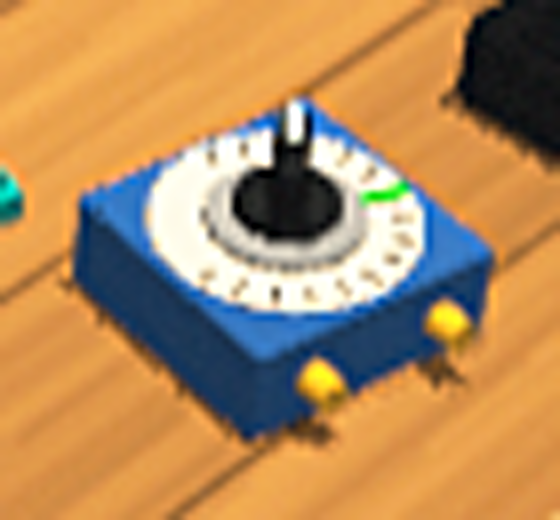

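View pics/wedge_s.png

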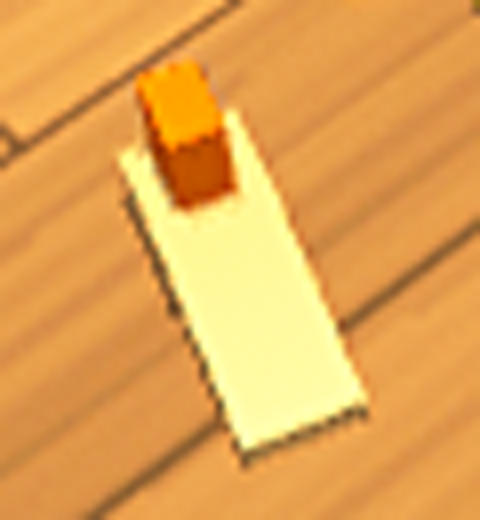

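View pics/panel_s.png

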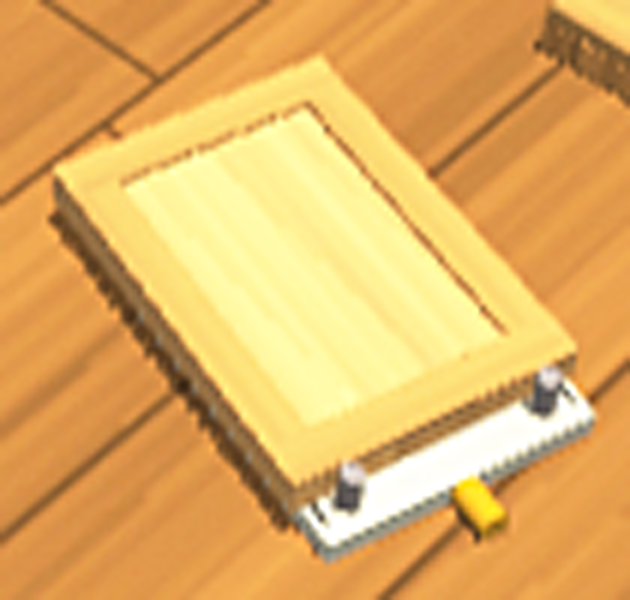

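```bash
cat > m.py <<'E'
from h import *
np.set_printoptions(precision=1,suppress=True)
def T(p,o,s): return (o[0]+(p[1]+.5)/s-.5,o[1]+(p[0]+.5)/s-.5)
S=lambda name,ps,pt,os,ss,ot,st: [ (lambda r:(print(name,k,r[0],"err %.1f"%r[1][0]),r[0])[1])(tri(T(a,os,ss),T(b,ot,st))) for k,(a,b) in enumerate(zip(ps,pt))]
r=S("reg A B C",[(492,258),(255,362),(80,200)],[(175,103),(472,157),(412,462)],(140,300),8,(180,110),7)
p=S("panel f+ f- n- n+",[(575,355),(290,490),(55,175),(320,58)],[(168,82),(425,150),(332,503),(68,435)],(210,270),6,(90,210),5)
n=S("nose + -",[(367,405),(243,450)],[(222,55),(335,92)],(250,165),8,(180,340),8)
hd=S("handle",[(137+193+222+160)/4 for _ in()] or [((137+193+222+160)/4,(78+60+128+148)/4)],[(223,330)],(250,165),8,(180,340),8)
ang=lambda v:np.degrees(np.arctan2(v[1],v[0]))
print("reg centre",(r[0]+r[2])/2,"yaw",ang(r[1]-r[2]),ang(r[0]-r[1])-90)
print("panel c",np.mean(p,0),"yaw",ang(p[0]-p[3]),ang(p[1]-p[2]),ang(p[0]-p[1])-90,ang(p[3]-p[2])-90,"near mid",(p[2]+p[3])/2, np.linalg.norm(p[0]-p[3]),np.linalg.norm(p[2]-p[3]))
nm=(n[0]+n[1])/2
print("nose",nm,"h",hd[0],"yaw",ang(nm-hd[0]),ang(n[0]-n[1])-90,np.linalg.norm((nm-hd[0])[:2]),np.linalg.norm(n[0]-n[1]))
c=atz("top",T((289.5,284.5),(180,110),7),51);print("scale c",c)
a=atz("top",T((222,312),(180,110),7),94);b=atz("top",T((268,272),(180,110),7),94)
print("pointer",a,b,ang(a-b),ang(a-c))
m=tri(T((387,192),(140,300),8),T((183,236),(180,110),7));print("mark",m); m2=atz("top",T((183,236),(180,110),7),51); print(m2,ang(m2-c))
pt=tri(T((295,102),(140,300),8),T((222,312),(180,110),7));print("pointer tip tri",pt)
E
python3 m.py; python3 -c "
from h import *;print(ray('top',(0,0))[0],ray('scene',(0,0))[0])"
```

```text
reg A B C 0 [578.1 350.3  44.3] err 0.3
reg A B C 1 [551.3 225.   47.3] err 1.1
reg A B C 2 [426.7 253.   46.2] err 1.0
panel f+ f- n- n+ 0 [836.9  28.8  32. ] err 1.2
panel f+ f- n- n+ 1 [ 791.9 -123.4   32. ] err 0.7
panel f+ f- n- n+ 2 [582.9 -62.4  31.9] err 1.7
panel f+ f- n- n+ 3 [626.1  91.7  34.2] err 1.0
nose + - 0 [ 590.5 -336.8    5.1] err 1.1
nose + - 1 [ 575.4 -378.3    6.4] err 1.1
handle 0 [ 483.6 -323.7   63.7] err 0.2
reg centre [502.4 301.6  45.2] yaw -12.637669207866537 -12.056233953525876
panel c [709.5 -16.3  32.5] yaw -16.619187384847912 -16.27326047585337 -16.481609572166818 -15.660420695571446 near mid [604.5  14.7  33. ] 220.0320457902143 160.05480257649168
nose [ 583.  -357.5    5.7] h [ 483.6 -323.7   63.7] yaw -18.783585388983848 -19.966433361812605 104.92626017434085 44.15556794033288
scale c [500.5 301.4  51. ]
pointer [487.3 319.4  94. ] [503.  300.8  94. ] 130.12542814440053 126.09460444658664
mark (array([522.4, 346.1,  51.3]), [np.float64(1.0405992983251924), np.float64(1.0405992983252523)])
[521.6 345.4  51. ] 64.3322643982679
pointer tip tri (array([487.7, 319.4,  96.4]), [np.float64(0.6736121089611761), np.float64(0.6736121089611559)])
[ 401.92133017  -36.94844716 1627.76538892] [1223.07064428 -724.89653162 1065.57504324]
```

Corner triangulation matches the stated sizes: panel 220×160, wedge 105×44, and the mark at 64° in the world frame. Heights read about 3–4 mm low.

- **Regulator:** centre (502, 301), yaw −12.3°
- **Pointer:** about 129°, so v≈0.69
- **Wedge:** handle at (484, −324), yaw −19.3°
- **Panel edge:** middle at (604.5, 14.7), yaw −16.4°

The arm goes to the dial first.

```bash
cat > go.py <<'E'
import sys; from h import *
from scipy.spatial.transform import Rotation as Ro
def go(x,y,z,yaw):
    o=get_obs(); R=Ro.from_euler("xyz",o["tcp_rot"]); G=Ro.from_euler("xyz",[180,0,yaw],degrees=True)
    print("t",o["time"],"pos",o["tool_pos"].round(1),"rot",np.degrees(o["tcp_rot"]).round(2),"F",o["contact_force"].round(1),"w",round(o["grip_width"],1))
    print("turn",(R.inv()*G).as_rotvec(degrees=True).round(2),"shift",(R.inv().apply(np.array([x,y,z])-o["tool_pos"])).round(1))
if __name__=="__main__": go(*map(float,sys.argv[1:]))
E
python3 go.py 502 301.5 140 129
```

```text
t 1.5 pos [ 234.9 -469.6  226.8] rot [179.99   0.    26.57] F [-0.9 -1.   0.6] w 91.7
turn [ 0.0000e+00  1.0000e-02 -1.0243e+02] shift [ 583.8 -570.1   86.7]
```

Call:
send_rows(
  targets=[
    [[0,0,-7,29,-29,0,-1],[0,0,-14,58,-57,0,-1],[0,0,-21,87,-86,0,-1],[0,0,-28,117,-114,0,-1],[0,0,-35,146,-143,0,-1]],
  ],
)

```text
time: 1.92
tool_pos: [301.7, -274.7, 226.8]
tcp_rot: [3.141, 0.0, 1.08]
contact_force: [0.1, -0.4, 1.2]
grip_width: 91.7
```

```bash
python3 go.py 502 301.5 140 129
```

```text
t 1.9167 pos [ 301.7 -274.7  226.8] rot [179.97   0.    61.87] F [ 0.1 -0.4  1.2] w 91.7
turn [ 2.000e-02  2.000e-02 -6.713e+01] shift [602.5 -95.1  86.7]
```

Call:
send_rows(
  targets=[
    [[0,0,-7,41,-6,0,-1],[0,0,-14,82,-13,0,-1],[0,0,-21,123,-19,0,-1],[0,0,-28,164,-26,0,-1],[0,0,-35,205,-32,0,-1]],
  ],
)

```text
time: 2.33
tool_pos: [371.1, -78.9, 227.1]
tcp_rot: [3.141, 0.001, 1.691]
contact_force: [0.9, -0.9, -0.1]
grip_width: 92.2
```

```bash
python3 go.py 502 301.5 140 129
```

```text
t 2.3333 pos [371.1 -78.9 227.1] rot [1.7994e+02 4.0000e-02 9.6900e+01] F [ 0.9 -0.9 -0.1] w 92.2
turn [  0.04   0.05 -32.1 ] shift [362.  175.6  87. ]
```

Call:
send_rows(
  targets=[
    [[0,0,-7,36,17,0,-1],[0,0,-14,72,35,0,-1],[0,0,-21,108,52,0,-1],[0,0,-28,145,70,0,-1],[0,0,-32,181,88,10,-1]],
  ],
)

```text
time: 2.75
tool_pos: [438.9, 111.4, 218.3]
tcp_rot: [3.138, 0.003, 2.251]
contact_force: [0.7, -1.3, 0.4]
grip_width: 91.7
```

```bash
python3 go.py 502 301.5 140 129
```

```text
t 2.75 pos [438.9 111.4 218.3] rot [1.7981e+02 1.4000e-01 1.2896e+02] F [ 0.7 -1.3  0.4] w 91.7
turn [ 0.19  0.14 -0.04] shift [108.3 168.3  78.6]
```

Call:
send_rows(
  targets=[
    [[0,0,0,21,33,10,-1],[0,0,0,42,66,25,-1],[0,0,0,63,98,40,-1],[0,0,0,84,130,60,-1],[0,0,0,102,158,75,-1]],
  ],
)

```text
time: 3.17
tool_pos: [497.6, 289.5, 140.4]
tcp_rot: [-3.141, -0.0, 2.245]
contact_force: [0.3, 0.7, 0.1]
grip_width: 92.1
```

Call:
send_rows(
  targets=[
    [[0,0,0,0,0,0,-1],[0,0,0,0,0,0,-1]],
  ],
)

```text
time: 3.33
tool_pos: [496.8, 288.5, 139.9]
tcp_rot: [-3.139, -0.001, 2.247]
contact_force: [-0.5, 0.2, 0.6]
grip_width: 91.5
```

```bash
python3 go.py 502 301.5 68 129; python3 - <<'E'
from h import *
a=capture("scene");A=cv2.resize(a[80:220,270:410],None,fx=4,fy=4,interpolation=cv2.INTER_CUBIC)
b=capture("top");B=cv2.resize(b[150:290,80:220],None,fx=4,fy=4,interpolation=cv2.INTER_CUBIC)
cv2.imwrite("pics/a1.png",cv2.cvtColor(cv2.hconcat([A,B])[:,:,::-1].copy(),cv2.COLOR_RGB2RGBA)[:, :, :3][:, :800] if False else cv2.resize(cv2.hconcat([A,B])[:,:,::-1],(800,400)))
E
```

```text
t 3.3333 pos [496.8 288.5 139.9] rot [-1.7982e+02 -4.0000e-02  1.2873e+02] F [-0.5  0.2  0.6] w 91.5
turn [-0.18 -0.04 -0.27] shift [ 6.9 12.4 71.9]
```

View pics/a1.png

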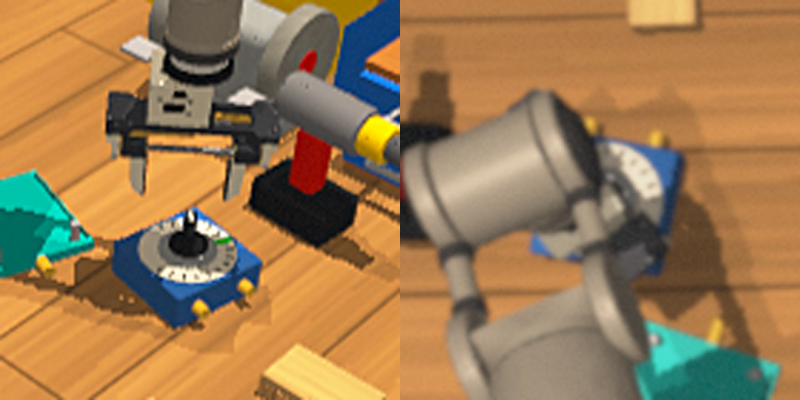

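The scene view shows the open gripper above the dial, with its jaws either side of the bar and the drill well clear to the right. I'm lowering it now.

Call:
send_rows(
  targets=[
    [[0,0,0,7,12,15,-1],[0,0,0,7,12,35,-1],[0,0,0,7,12,55,-1],[0,0,0,7,12,70,-1],[0,0,0,7,12,70,-1]],
  ],
)

```text
time: 3.85
tool_pos: [501.3, 298.2, 70.1]
tcp_rot: [-3.138, -0.001, 2.242]
contact_force: [-0.3, -0.8, 0.3]
grip_width: 91.6
```

Call:
send_rows(
  targets=[
    [[0,0,0,0,0,0,1],[0,0,0,0,0,0,1],[0,0,0,0,0,0,1],[0,0,0,0,0,0,1],[0,0,0,0,0,0,1]],
  ],
)

```text
time: 4.27
tool_pos: [503.0, 300.3, 72.7]
tcp_rot: [3.14, 0.001, 2.244]
contact_force: [0.0, -1.0, -0.2]
grip_width: 63.3
```

Call:
send_rows(
  targets=[
    [[0,0,0,0,0,0,1],[0,0,0,0,0,0,1],[0,0,0,0,0,0,1],[0,0,0,0,0,0,1],[0,0,0,0,0,0,1]],
  ],
)

```text
time: 4.68
tool_pos: [502.5, 300.3, 71.6]
tcp_rot: [-3.141, 0.0, 2.244]
contact_force: [0.4, 0.3, -0.7]
grip_width: 29.8
```

```bash
python3 go.py 502 301.5 70 64.5
```

```text
t 4.6833 pos [502.5 300.3  71.6] rot [-179.99    0.    128.58] F [ 0.4  0.3 -0.7] w 29.8
turn [-1.000e-02  1.000e-02  6.408e+01] shift [1.3 0.3 1.6]
```

Call:
send_rows(
  targets=[
    [[0,0,0,0,0,0,1],[0,0,0,0,0,0,1],[0,0,0,0,0,0,1],[0,0,0,0,0,0,1]],
  ],
)

```text
time: 5.02
tool_pos: [502.9, 300.6, 71.7]
tcp_rot: [3.141, 0.0, 2.244]
contact_force: [1.6, 1.4, -1.2]
grip_width: 13.9
```

```bash
python3 go.py 502 301.5 70 64.5
```

```text
t 5.0167 pos [502.9 300.6  71.7] rot [1.7995e+02 1.0000e-02 1.2857e+02] F [ 1.6  1.4 -1.2] w 13.9
turn [ 5.000e-02 -2.000e-02  6.407e+01] shift [ 1.3 -0.1  1.7]
```

The bar is gripped at 13.9 mm with little force. Next is the turn, 64° clockwise.

Call:
send_rows(
  targets=[
    [[0,0,6,0,0,0,1],[0,0,12,0,0,0,1],[0,0,18,0,0,0,1],[0,0,24,0,0,0,1],[0,0,30,0,0,0,1]],
  ],
)

```text
time: 5.43
tool_pos: [502.5, 300.3, 71.7]
tcp_rot: [-3.141, 0.0, 1.715]
contact_force: [-0.7, 0.2, -0.6]
grip_width: 14.0
```

Call:
send_rows(
  targets=[
    [[0,0,7,0,0,0,1],[0,0,14,0,0,0,1],[0,0,21,0,0,0,1],[0,0,28,0,0,0,1],[0,0,34,0,0,0,1]],
  ],
)

```text
time: 5.85
tool_pos: [501.9, 300.4, 71.7]
tcp_rot: [-3.14, 0.001, 1.121]
contact_force: [-2.5, 2.0, 1.2]
grip_width: 13.9
```

Call:
send_rows(
  targets=[
    [[0,0,0,0,0,0,1],[0,0,0,0,0,0,1]],
  ],
)

```text
time: 6.02
tool_pos: [501.9, 300.4, 71.6]
tcp_rot: [-3.14, 0.001, 1.13]
contact_force: [-4.0, 1.6, 2.3]
grip_width: 13.8
```

```bash
python3 go.py 502 301.5 70 64.5
```

```text
t 6.0167 pos [501.9 300.4  71.6] rot [-1.7993e+02  4.0000e-02  6.4760e+01] F [-4.   1.6  2.3] w 13.8
turn [-0.07  0.04  0.26] shift [ 1.  -0.4  1.6]
```

Call:
send_rows(
  targets=[
    [[0,0,0,0,0,0,-1],[0,0,0,0,0,0,-1],[0,0,0,0,0,0,-1],[0,0,0,0,0,0,-1],[0,0,0,0,0,0,-1]],
  ],
)

```text
time: 6.43
tool_pos: [502.8, 300.1, 71.7]
tcp_rot: [3.141, 0.0, 1.127]
contact_force: [0.0, 0.6, -0.0]
grip_width: 42.6
```

Call:
send_rows(
  targets=[
    [[0,0,0,0,0,-25,-1],[0,0,0,0,0,-60,-1],[0,0,0,0,0,-95,-1],[0,0,0,0,0,-130,-1],[0,0,0,0,0,-130,-1]],
  ],
)

```text
time: 6.85
tool_pos: [505.8, 301.6, 209.4]
tcp_rot: [3.133, -0.01, 1.127]
contact_force: [0.8, -0.7, 0.6]
grip_width: 75.9
```

```bash
python3 go.py 483.6 -323.7 150 -19.3; python3 - <<'E'
from h import *
a=capture("scene");A=cv2.resize(a[140:205,300:370],None,fx=8,fy=8,interpolation=cv2.INTER_CUBIC)
cv2.imwrite("pics/d2.png",A[:,:,::-1])
E
```

```text
t 6.85 pos [505.8 301.6 209.4] rot [179.49  -0.57  64.6 ] F [ 0.8 -0.7  0.6] w 75.9
turn [-0.   -0.83 83.89] shift [-574.9  247.7   55.9]
```

View pics/d2.png

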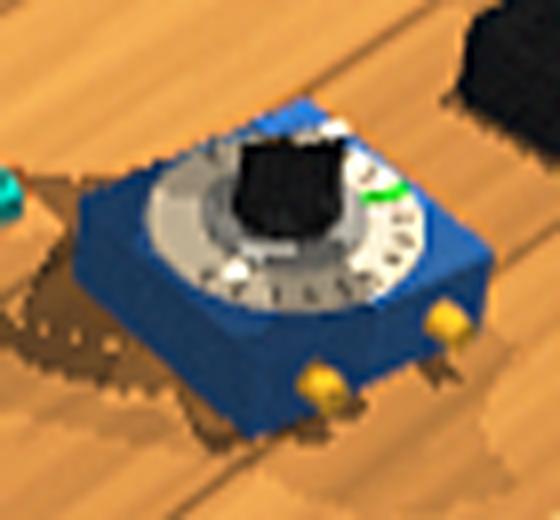

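The dial bar now stands broadside to the scene camera, but the gripper may hide its top. I'll check again once the arm is out of the way.

Call:
send_rows(
  targets=[
    [[0,0,7,-38,16,0,-1],[0,0,14,-76,33,0,-1],[0,0,21,-114,49,0,-1],[0,0,28,-152,66,0,-1],[0,0,35,-190,82,0,-1]],
  ],
)

```text
time: 7.32
tool_pos: [494.0, 91.7, 200.5]
tcp_rot: [-3.141, 0.002, 0.511]
contact_force: [1.3, 0.5, 0.8]
grip_width: 91.5
```

```bash
python3 go.py 483.6 -323.7 150 -19.3; python3 - <<'E'
from h import *
a=capture("scene");A=cv2.resize(a[140:205,300:370],None,fx=7,fy=7,interpolation=cv2.INTER_CUBIC)
b=capture("top");B=cv2.resize(b[180:245,110:175],None,fx=7,fy=7,interpolation=cv2.INTER_CUBIC)
C=cv2.hconcat([A,B]);cv2.imwrite("pics/d3.png",cv2.resize(C,None,fx=.8,fy=.8)[:,:,::-1])
E
```

```text
t 7.3167 pos [494.   91.7 200.5] rot [-1.7997e+02  1.0000e-01  2.9280e+01] F [1.3 0.5 0.8] w 91.5
turn [1.000e-02 1.100e-01 4.858e+01] shift [-212.1  357.2   50.7]
```

View pics/d3.png

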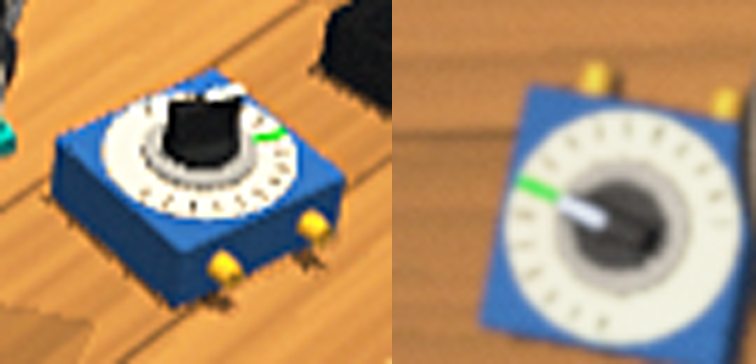

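```bash
python3 - <<'E'
from h import *
f=lambda p,z:atz("top",(180+p[1]/5.6,110+(p[0]-392)/5.6),z)
c=f((623,229),51);m=f((537,190),51);a=f((560,203),94);b=f((605,223),94)
g=lambda v:np.degrees(np.arctan2(v[1],v[0]))
print(c,m,a,b,g(m-c),g(a-b),g(a-c), g(a-np.array([502,301.,0])))
E
```

```text
[498.47672891 300.45534227  51.        ] [519.73937555 344.8808904   51.        ] [509.69297265 322.91056324  94.        ] [499.07785101 300.29972398  94.        ] 64.42361539012293 64.85133027484034 63.45815583668126 70.65342090309191
```

Call:
send_rows(
  targets=[
    [[0,0,7,-20,34,0,-1],[0,0,14,-40,68,0,-1],[0,0,21,-60,102,0,-1],[0,0,28,-80,136,0,-1],[0,0,35,-100,170,0,-1]],
  ],
)

```text
time: 7.83
tool_pos: [491.4, -104.8, 200.8]
tcp_rot: [-3.141, 0.001, -0.099]
contact_force: [0.4, -0.1, 1.0]
grip_width: 91.9
```

```bash
python3 go.py 483.6 -323.7 150 -19.3
```

```text
t 7.8333 pos [ 491.4 -104.8  200.8] rot [-1.7997e+02  8.0000e-02 -5.6700e+00] F [ 0.4 -0.1  1. ] w 91.9
turn [-0.02  0.08 13.63] shift [ 13.9 218.6  50.7]
```

The pointer reads 64.9° against the mark's 64.4°, so the dial is aligned. On to the wedge.

Call:
send_rows(
  targets=[
    [[0,0,6,3,40,0,-1],[0,0,12,6,80,0,-1],[0,0,13.6,9,120,15,-1],[0,0,13.6,12,160,35,-1],[0,0,13.6,14,200,50,-1]],
  ],
)

```text
time: 8.25
tool_pos: [486.8, -300.0, 151.7]
tcp_rot: [-3.141, 0.001, -0.331]
contact_force: [1.8, -0.2, -0.1]
grip_width: 91.3
```

Call:
send_rows(
  targets=[
    [[0,0,0,0,16,0,-1],[0,0,0,0,16,0,-1],[0,0,0,0,16,0,-1]],
  ],
)

```text
time: 8.5
tool_pos: [481.6, -314.1, 152.3]
tcp_rot: [-3.14, 0.002, -0.333]
contact_force: [-0.0, 0.5, -0.5]
grip_width: 91.7
```

```bash
python3 go.py 483.6 -323.7 33 -19.3; python3 - <<'E'
from h import *
a=capture("scene");A=cv2.resize(a[190:330,120:260],None,fx=4,fy=4,interpolation=cv2.INTER_CUBIC)
cv2.imwrite("pics/w1.png",A[:,:,::-1])
E
```

```text
t 8.5 pos [ 481.6 -314.1  152.3] rot [-1.7993e+02  1.2000e-01 -1.9080e+01] F [-0.   0.5 -0.5] w 91.7
turn [-0.07  0.12  0.22] shift [  5.3   8.5 119.3]
```

View pics/w1.png

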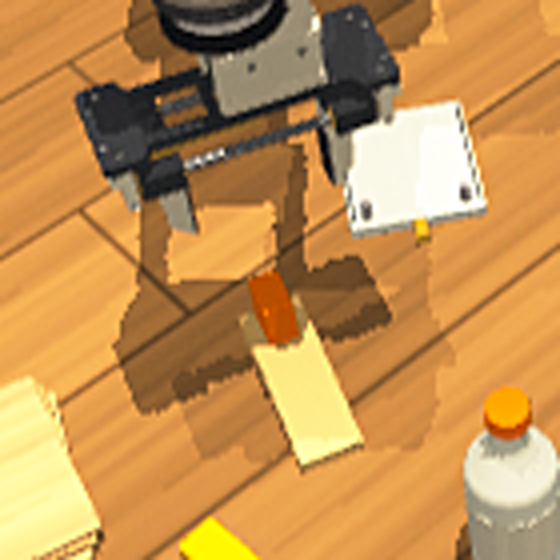

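The gripper sits above and behind the handle with its jaws straddling it, clear of the small plate and the offcuts. Descending.

Call:
send_rows(
  targets=[
    [[0,0,0,5,8,30,-1],[0,0,0,5,8,60,-1],[0,0,0,5,8,90,-1],[0,0,0,5,8,110,-1],[0,0,0,5,8,119,0.3]],
  ],
)

```text
time: 8.97
tool_pos: [483.5, -320.5, 32.1]
tcp_rot: [-3.14, 0.004, -0.33]
contact_force: [-0.1, -0.1, 0.4]
grip_width: 88.7
```

Call:
send_rows(
  targets=[
    [[0,0,0,0,0,0,0.3],[0,0,0,0,0,0,0.3],[0,0,0,0,0,0,0.3],[0,0,0,0,0,0,0.3]],
  ],
)

```text
time: 9.3
tool_pos: [485.2, -323.9, 36.5]
tcp_rot: [3.14, -0.003, -0.332]
contact_force: [-0.5, -0.6, 0.4]
grip_width: 63.0
```

```bash
python3 go.py 483.6 -323.7 33 -19.3; python3 - <<'E'
from h import *
a=capture("scene");A=cv2.resize(a[220:320,140:240],None,fx=5,fy=5,interpolation=cv2.INTER_CUBIC)
cv2.imwrite("pics/w2.png",A[:,:,::-1])
E
```

```text
t 9.3 pos [ 485.2 -323.9   36.5] rot [179.93  -0.18 -19.  ] F [-0.5 -0.6  0.4] w 63.0
turn [ 0.07 -0.18  0.3 ] shift [-1.6  0.3  3.5]
```

View pics/w2.png

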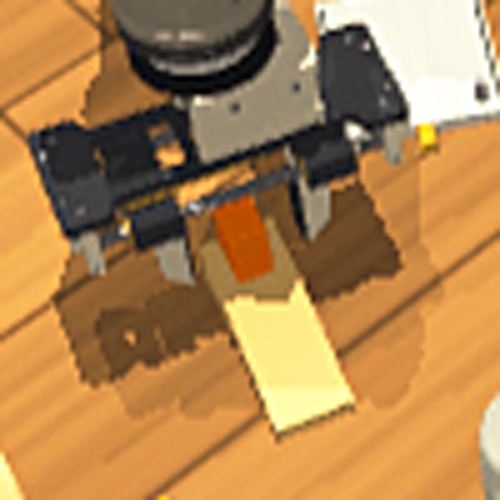

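Fingers straddle the handle evenly. Closing.

Call:
send_rows(
  targets=[
    [[0,0,0,-1,0,2,1],[0,0,0,-1,0,2,1],[0,0,0,-1,0,2,1],[0,0,0,-1,0,2,1],[0,0,0,-1,0,2,1]],
  ],
)

```text
time: 9.77
tool_pos: [483.2, -323.2, 32.7]
tcp_rot: [3.141, -0.0, -0.332]
contact_force: [0.4, 0.8, -0.2]
grip_width: 25.7
```

Call:
send_rows(
  targets=[
    [[0,0,0,0,0,0,1],[0,0,0,0,0,0,1],[0,0,0,0,0,0,1],[0,0,0,0,0,0,1]],
  ],
)

```text
time: 10.1
tool_pos: [483.2, -323.2, 32.7]
tcp_rot: [3.141, -0.0, -0.332]
contact_force: [1.0, -1.2, 0.9]
grip_width: 21.7
```

```bash
python3 go.py 483.6 -323.7 80 -16.4
```

```text
t 10.1 pos [ 483.2 -323.2   32.7] rot [179.99  -0.   -19.03] F [ 1.  -1.2  0.9] w 21.7
turn [ 0.01 -0.   -2.63] shift [  0.5   0.3 -47.3]
```

Call:
send_rows(
  targets=[
    [[0,0,0,0,0,-15,1],[0,0,0,0,0,-40,1],[0,0,0,0,0,-65,1],[0,0,0,0,0,-75,1],[0,0,0,0,0,-75,1]],
  ],
)

```text
time: 10.52
tool_pos: [484.4, -324.1, 110.1]
tcp_rot: [3.14, -0.005, -0.332]
contact_force: [0.2, 0.5, -1.7]
grip_width: 22.0
```

```bash
python3 go.py 465.5 55.7 108 -16.4; python3 - <<'E'
from h import *
a=capture("scene");A=cv2.resize(a[190:330,120:260],None,fx=4,fy=4,interpolation=cv2.INTER_CUBIC)
cv2.imwrite("pics/w3.png",A[:,:,::-1])
E
```

```text
t 10.5167 pos [ 484.4 -324.1  110.1] rot [179.89  -0.27 -19.02] F [ 0.2  0.5 -1.7] w 22.0
turn [ 0.12 -0.27 -2.62] shift [-141.7 -352.9    0.7]
```

View pics/w3.png

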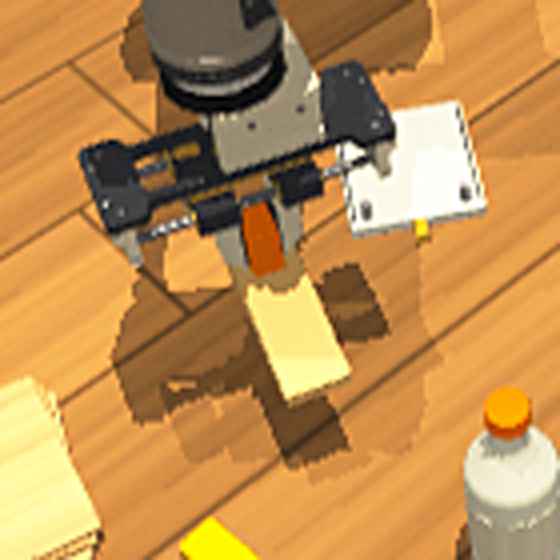

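The wedge is held and hangs level above the bench. Now carrying it to a spot in front of the panel.

Call:
send_rows(
  targets=[
    [[0,0,0,-8,-20,0,1],[0,0,-1,-21,-53,0,1],[0,0,-1,-35,-88,0,1],[0,0,-2,-49,-123,0,1],[0,0,-2.6,-63,-158,0,1]],
  ],
)

```text
time: 10.98
tool_pos: [473.6, -151.2, 105.7]
tcp_rot: [-3.141, 0.003, -0.287]
contact_force: [1.4, 1.3, -0.8]
grip_width: 21.9
```

Call:
send_rows(
  targets=[
    [[0,0,0,-14,-35,0,1],[0,0,0,-28,-70,0,1],[0,0,0,-42,-105,0,1],[0,0,0,-56,-140,0,1],[0,0,0,-66,-170,0,1]],
  ],
)

```text
time: 11.4
tool_pos: [457.7, 30.9, 105.9]
tcp_rot: [3.141, 0.004, -0.286]
contact_force: [1.2, 0.4, -0.9]
grip_width: 21.7
```

```bash
python3 go.py 465.5 55.7 108 -16.4
```

```text
t 11.4 pos [457.7  30.9 105.9] rot [179.97   0.23 -16.4 ] F [ 1.2  0.4 -0.9] w 21.7
turn [ 0.03  0.23 -0.  ] shift [  0.5 -26.   -2.1]
```

Call:
send_rows(
  targets=[
    [[0,0,0,0,-11,5,1],[0,0,0,0,-18,25,1],[0,0,0,0,-18,45,1],[0,0,0,0,-18,58,1],[0,0,0,0,-18,60,1]],
  ],
)

```text
time: 11.82
tool_pos: [462.5, 45.8, 44.2]
tcp_rot: [3.14, 0.007, -0.286]
contact_force: [-0.8, 1.2, -1.4]
grip_width: 22.0
```

Call:
send_rows(
  targets=[
    [[0,0,0,0,0,0,1],[0,0,0,0,0,0,1],[0,0,0,0,0,0,1]],
  ],
)

```text
time: 12.07
tool_pos: [465.5, 45.4, 48.1]
tcp_rot: [-3.141, -0.001, -0.287]
contact_force: [-0.2, 0.4, -0.9]
grip_width: 21.7
```

```bash
python3 go.py 465.5 55.7 33 -16.4; python3 - <<'E'
from h import *
a=capture("scene");A=cv2.resize(a[180:310,210:370],None,fx=4.5,fy=4.5,interpolation=cv2.INTER_CUBIC)
cv2.imwrite("pics/p1.png",A[:,:,::-1])
E
```

```text
t 12.0667 pos [465.5  45.4  48.1] rot [-1.7999e+02 -6.0000e-02 -1.6450e+01] F [-0.2  0.4 -0.9] w 21.7
turn [-0.01 -0.06 -0.05] shift [-2.9 -9.9 15.1]
```

View pics/p1.png

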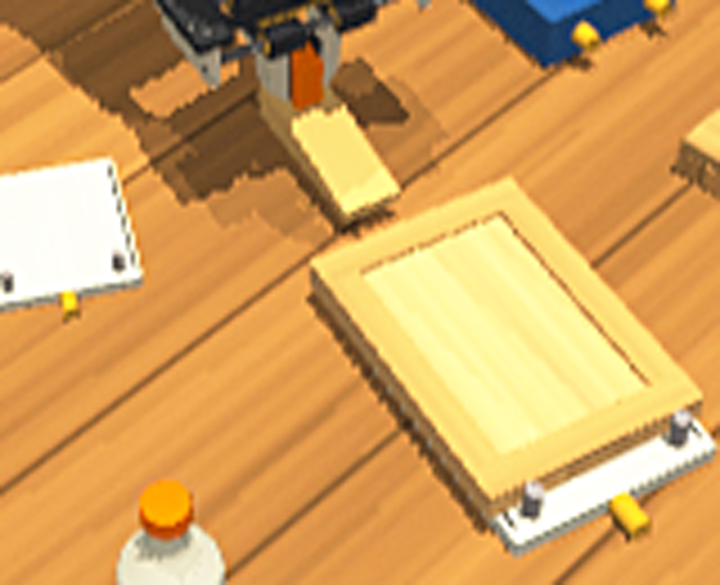

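The wedge hovers 15 mm above the bench, aligned with the panel, and its nose is still short of the near edge. Next I shift it 10 mm sideways and set it down.

Call:
send_rows(
  targets=[
    [[0,0,0,-1,-5,4,1],[0,0,0,-2,-10,9,1],[0,0,0,-2,-10,13,1],[0,0,0,-2,-10,15,1],[0,0,0,-2,-10,15,1]],
  ],
)

```text
time: 12.53
tool_pos: [465.7, 56.3, 32.6]
tcp_rot: [3.142, 0.0, -0.286]
contact_force: [-2.2, 0.8, 2.8]
grip_width: 22.1
```

Call:
send_rows(
  targets=[
    [[0,0,0,0,0,0,1],[0,0,0,0,0,0,1],[0,0,0,0,0,0,1]],
  ],
)

```text
time: 12.78
tool_pos: [465.9, 56.0, 32.6]
tcp_rot: [3.142, -0.0, -0.287]
contact_force: [-0.7, 0.7, 1.1]
grip_width: 22.2
```

```bash
python3 go.py 547 31.6 32.7 -16.4; python3 - <<'E'
from h import *
a=capture("scene");A=cv2.resize(a[180:310,210:370],None,fx=4.5,fy=4.5,interpolation=cv2.INTER_CUBIC)
cv2.imwrite("pics/p2.png",A[:,:,::-1])
b=capture("top");cv2.imwrite("pics/p2t.png",cv2.resize(b[90:270,190:350],None,fx=3.3,fy=3.3,interpolation=cv2.INTER_CUBIC)[:,:,::-1])
E
```

```text
t 12.7833 pos [465.9  56.   32.6] rot [ 1.800e+02 -1.000e-02 -1.642e+01] F [-0.7  0.7  1.1] w 22.2
turn [ 0.   -0.01 -0.02] shift [84.7  0.5 -0. ]
```

View pics/p2.png

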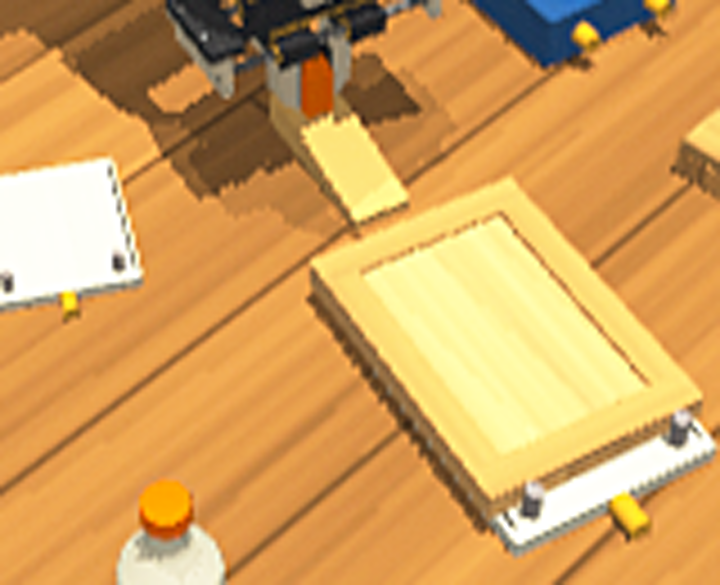

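View pics/p2t.png

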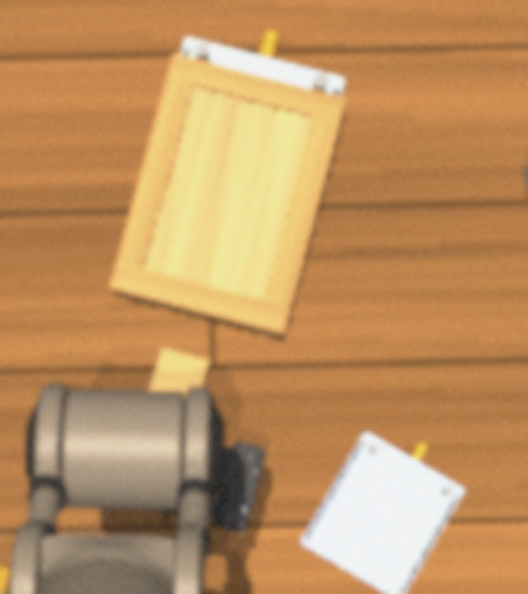

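The wedge is flat on the bench (TCP 32.6, same as when picked up). Its nose is centred on the panel edge and about 40 mm short of it. Pushing now.

Call:
send_rows(
  targets=[
    [[0,0,0,8,0,0,1],[0,0,0,20,0,0,1],[0,0,0,35,0,0,1],[0,0,0,48,0,0,1],[0,0,0,58,0,0,1]],
  ],
)

```text
time: 13.3
tool_pos: [522.3, 39.1, 32.6]
tcp_rot: [3.141, 0.0, -0.287]
contact_force: [-3.7, 1.2, 6.7]
grip_width: 21.5
```

Call:
send_rows(
  targets=[
    [[0,0,0,3,0,0,1],[0,0,0,6,0,0,1],[0,0,0,9,0,0,1],[0,0,0,12,0,0,1],[0,0,0,14,0,0,1]],
  ],
)

```text
time: 13.72
tool_pos: [532.9, 35.9, 32.6]
tcp_rot: [3.141, 0.004, -0.287]
contact_force: [-8.3, 3.2, 9.5]
grip_width: 21.9
```

```bash
python3 go.py 547 31.6 32.7 -16.4
```

```text
t 13.7167 pos [532.9  35.9  32.6] rot [179.96   0.23 -16.42] F [-8.3  3.2  9.5] w 21.9
turn [ 0.04  0.23 -0.02] shift [14.7  0.2 -0.1]
```

Call:
send_rows(
  targets=[
    [[0,0,0,3,0,0,1],[0,0,0,6,0,0,1],[0,0,0,9,0,0,1],[0,0,0,12,0,0,1],[0,0,0,12,0,0,1]],
  ],
)

```text
time: 14.13
tool_pos: [544.9, 32.4, 32.6]
tcp_rot: [3.141, 0.003, -0.287]
contact_force: [-4.8, 1.8, 6.7]
grip_width: 21.5
```

```bash
python3 go.py 547 31.6 32.7 -16.4;python3 - <<'E'
from h import *
a=capture("scene");A=cv2.resize(a[210:310,270:375],None,fx=6,fy=6,interpolation=cv2.INTER_CUBIC)
cv2.imwrite("pics/p3.png",A[:,:,::-1])
b=capture("top");cv2.imwrite("pics/p3t.png",cv2.resize(b[90:200,210:310],None,fx=5,fy=5,interpolation=cv2.INTER_CUBIC)[:,:,::-1])
E
```

```text
t 14.1333 pos [544.9  32.4  32.6] rot [ 1.7997e+02  1.7000e-01 -1.6420e+01] F [-4.8  1.8  6.7] w 21.5
turn [ 0.03  0.17 -0.02] shift [ 2.2  0.2 -0.1]
```

View pics/p3.png

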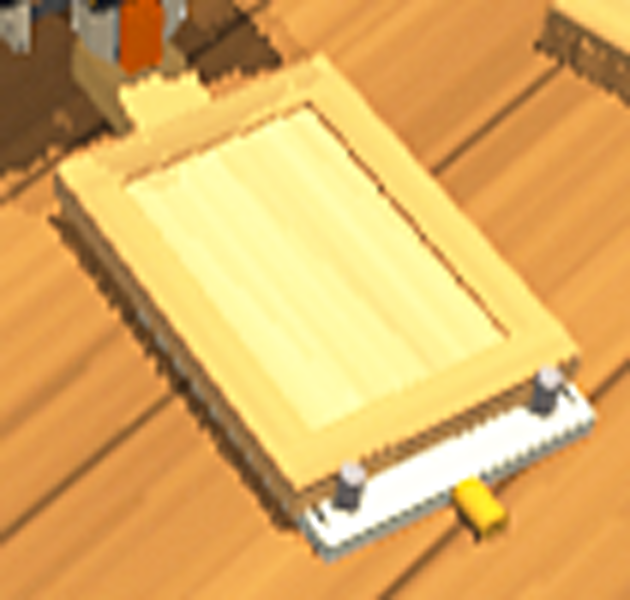

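View pics/p3t.png

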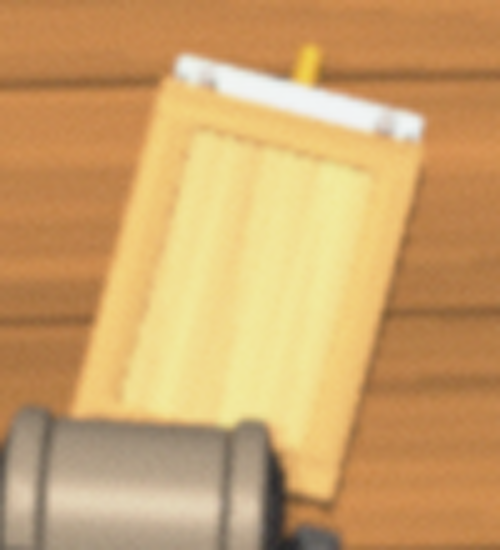

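Call:
send_rows(
  targets=[
    [[0,0,0,2,0,0,1],[0,0,0,4,0,0,1],[0,0,0,4,0,0,1],[0,0,0,4,0,0,1],[0,0,0,4,0,0,1]],
  ],
)

```text
time: 14.65
tool_pos: [548.5, 31.4, 32.6]
tcp_rot: [3.141, 0.003, -0.287]
contact_force: [-6.2, 1.4, 6.2]
grip_width: 22.1
```

```bash
python3 go.py 547 31.6 32.7 -16.4;python3 - <<'E'
from h import *
from scipy.optimize import least_squares
g=lambda im:cv2.cvtColor(im,cv2.COLOR_BGR2GRAY)
y=np.radians(-16.4);X=np.array([np.cos(y),np.sin(y),0]);Y=np.array([-X[1],X[0],0]);C0=np.array([709.5,-16.3,0])
def w(p): return C0+X*p[0]+Y*p[1]+np.array([0,0,p[2]])
# rim corners + inner corners
pts=[(110,80),(110,-80),(-110,-80),(-110,80),(85,55),(85,-55),(-85,55),(-85,-55)]
O=[];Q=[];N=[]
for n in("scene","top"):
    cap=capture(n); cv2.imwrite(f"pics/f_{n}.png",cap[:,:,::-1])
    a=g(cv2.imread(f"pics/{n}0.png"));b=g(cv2.imread(f"pics/f_{n}.png"))
    c=cv2.goodFeaturesToTrack(a,200,0.01,3,mask=cv2.fillConvexPoly(np.zeros_like(a),np.array([[proj(n,w((u,v,37)))[::-1]] for u,v in[(114,84),(114,-84),(-114,-84),(-114,84)]],np.int32),255))
    d,st,er=cv2.calcOpticalFlowPyrLK(a,b,c,None,winSize=(11,11))
    bk,_,_=cv2.calcOpticalFlowPyrLK(b,a,d,None,winSize=(11,11))
    for p,q,r in zip(c[:,0],d[:,0],bk[:,0]):
        if np.hypot(*(p-r))<.3 and np.hypot(*(p-q))<6:
            W=atz(n,(p[1],p[0]),37)-C0; u,v=W@X,W@Y
            if abs(u)<112 and abs(v)<82: O.append((n,u,v));Q.append(q-p)
    # static control
    m=np.zeros_like(a); m[330:410,10:200]=255 
print(len(Q))
def mod(x):
    s,l,t,ps=x;out=[]
    for n,u,v in O:
        p0=w((u,v,37));p1=w((u+s-ps*v,v+t+ps*u,37+l*(110-u)/220))
        a=np.array(proj(n,p0))[::-1];b=np.array(proj(n,p1))[::-1];out.append(b-a)
    return np.array(out)
r=least_squares(lambda x:(mod(x)-np.array(Q)).ravel(),[1,2,0,0],loss="soft_l1",f_scale=.2)
cov=np.linalg.inv(r.jac.T@r.jac)*np.var(r.fun)
print("slide, lift, across, yaw",r.x,np.sqrt(np.diag(cov)),np.abs(r.fun).mean())
for n in("scene","top"):
    k=[i for i,o in enumerate(O) if o[0]==n]; print(n,len(k),np.median(np.array(Q)[k],0))
E
```

```text
t 14.65 pos [548.5  31.4  32.6] rot [179.96   0.18 -16.42] F [-6.2  1.4  6.2] w 22.1
turn [ 0.04  0.18 -0.02] shift [-1.5  0.2 -0.1]
38
slide, lift, across, yaw [ 1.75807202e+00  6.44766103e+00 -1.52757074e-01  3.98379209e-03] [0.59279616 5.30123745 0.71300055 0.00715061] 0.3708706401191607
scene 18 [0.3864441  0.38858032]
top 20 [ 0.05422211 -0.68901443]
```

```bash
python3 - <<'E'
import cv2,numpy as np
a=cv2.imread("pics/scene0.png");b=cv2.imread("pics/f_scene.png")
def z(i):return cv2.resize(i[225:255,272:297],None,fx=14,fy=14,interpolation=cv2.INTER_CUBIC)
cv2.imwrite("pics/cmp.png",cv2.hconcat([z(a),z(b)]))
A=cv2.cvtColor(a,6).astype(np.float32);B=cv2.cvtColor(b,6).astype(np.float32)
def pc(r0,r1,c0,c1):
    best=None
    P=A[r0:r1,c0:c1]
    U=cv2.resize(B,None,fx=10,fy=10,interpolation=cv2.INTER_CUBIC) if not hasattr(pc,'U') else pc.U; pc.U=U
    Pu=cv2.resize(A,None,fx=10,fy=10,interpolation=cv2.INTER_CUBIC)[r0*10:r1*10,c0*10:c1*10]
    S=U[r0*10-40:r1*10+40,c0*10-40:c1*10+40]
    R=cv2.matchTemplate(S,Pu,cv2.TM_CCOEFF_NORMED);_,m,_,l=cv2.minMaxLoc(R);return (l[0]-40)/10,(l[1]-40)/10,round(m,3)
print("near -y corner",pc(232,250,273,286))
print("near +y corner (dc,dr)",pc(214,226,318,332))
print("+y inner edge near",pc(222,235,316,328))
print("far +y corner",pc(262,276,355,370))
print("far -y corner",pc(284,300,312,326))
print("static plate edge",pc(290,304,325,350)," sanding",pc(200,232,360,405))
from h import *
y=np.radians(-16.4);X=np.array([np.cos(y),np.sin(y),0])
for q in((582.9,-62.4,37),(626,91.7,37)):
  p=np.array(q)
  for l in(0,2,4,6): print(l,np.array(proj("scene",p+X*1.8+[0,0,l]))[::-1]-np.array(proj("scene",p))[::-1])
E
```

```text
near -y corner (0.3, -0.2, 0.739)
near +y corner (dc,dr) (0.7, -0.4, 0.948)
+y inner edge near (0.4, -0.4, 0.866)
far +y corner (0.2, 0.3, 0.955)
far -y corner (0.2, 0.3, 0.971)
static plate edge (0.0, 0.0, 0.995)  sanding (0.0, 0.0, 1.0)
0 [0.29404947 0.39256923]
2 [ 0.29759729 -0.05407966]
4 [ 0.30115238 -0.50164336]
6 [ 0.30471476 -0.95012469]
0 [0.31721259 0.3623136 ]
2 [ 0.3643091  -0.08550285]
4 [ 0.41149828 -0.53420045]
6 [ 0.4587804  -0.98378179]
```

View pics/cmp.png

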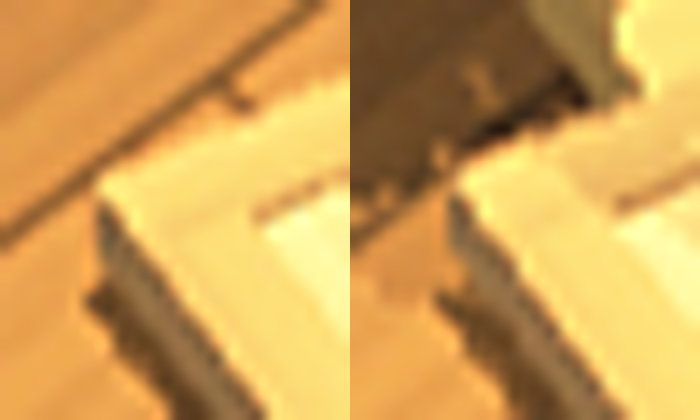

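Image matching puts the near edge about 3.3 mm up, against 4 mm from geometry, with a slide of about 1.5 mm to the pins. The bench around it hasn't moved. I'll add 2 mm for margin, let it settle, and check again.

Call:
send_rows(
  targets=[
    [[0,0,0,1,0,0,1],[0,0,0,2,0,0,1],[0,0,0,2,0,0,1],[0,0,0,2,0,0,1],[0,0,0,2,0,0,1]],
  ],
)

```text
time: 15.17
tool_pos: [550.2, 30.9, 32.6]
tcp_rot: [3.141, 0.004, -0.286]
contact_force: [-7.1, 2.0, 7.0]
grip_width: 21.7
```

Call:
send_rows(
  targets=[
    [[0,0,0,0,0,0,1],[0,0,0,0,0,0,1],[0,0,0,0,0,0,1],[0,0,0,0,0,0,1],[0,0,0,0,0,0,1]],
  ],
)

```text
time: 15.58
tool_pos: [550.1, 31.0, 32.6]
tcp_rot: [3.141, 0.004, -0.286]
contact_force: [-6.6, 2.8, 6.5]
grip_width: 21.6
```

```bash
python3 go.py 547 31.6 32.7 -16.4;python3 - <<'E'
from h import *
for n in("scene","top"):
    cv2.imwrite(f"pics/g_{n}.png",capture(n)[:,:,::-1])
a=cv2.imread("pics/scene0.png");b=cv2.imread("pics/g_scene.png")
A,B=[cv2.resize(cv2.cvtColor(i,6).astype(np.float32),None,fx=10,fy=10,interpolation=cv2.INTER_CUBIC) for i in(a,b)]
def pc(r0,r1,c0,c1):
    R=cv2.matchTemplate(B[r0*10-40:r1*10+40,c0*10-40:c1*10+40],A[r0*10:r1*10,c0*10:c1*10],cv2.TM_CCOEFF_NORMED);_,m,_,l=cv2.minMaxLoc(R);return (l[0]-40)/10,(l[1]-40)/10,round(m,3)
print("near +y",pc(214,226,318,332),"near -y",pc(232,250,273,286),"far",pc(262,276,355,370),pc(284,300,312,326))
t=cv2.imread("pics/g_top.png");cv2.imwrite("pics/g_dial.png",cv2.resize(t[180:260,110:195],None,fx=7,fy=7,interpolation=cv2.INTER_CUBIC))
E
```

```text
t 15.5833 pos [550.1  31.   32.6] rot [179.96   0.21 -16.41] F [-6.6  2.8  6.5] w 21.6
turn [ 0.04  0.21 -0.01] shift [-3.2  0.3 -0.1]
near +y (0.7, -0.5, 0.95) near -y (0.2, -0.3, 0.738) far (0.3, 0.3, 0.956) (0.2, 0.3, 0.971)
```

View pics/g_scene.png

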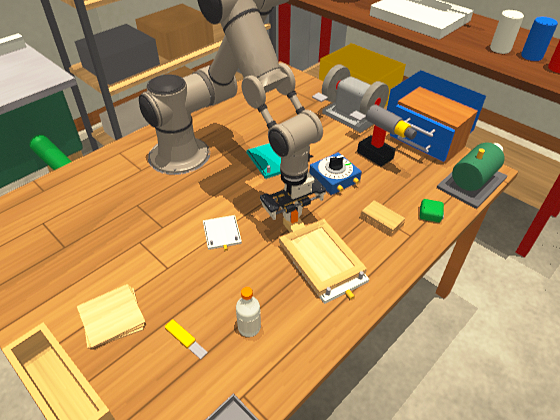

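View pics/g_dial.png

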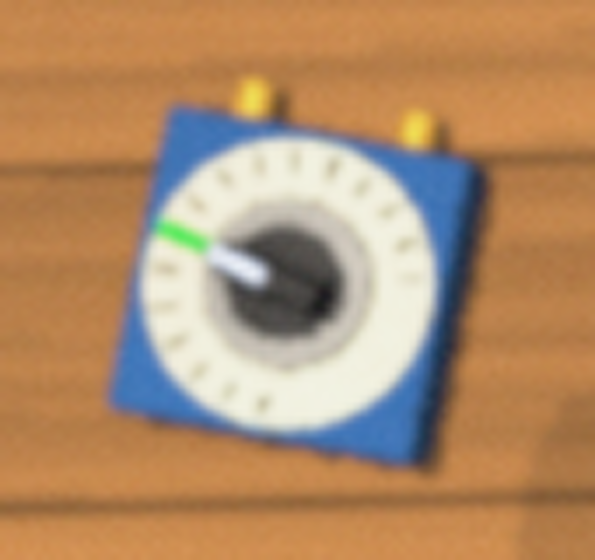

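The pointer is in line with the green mark. The panel is in front of its pins with the wedge under its near edge, and the bystanders are where they started. Lift is about 3.5–4.4 mm and the readings are steady, so I'm handing in.

```bash
python3 -c "
from plant import *
print(close_job())"
```

```text
the job is handed in; nothing more can be done
None
```

I turned the dial about 64° clockwise onto the green mark. Then I picked the wedge up by its handle, carried it over, set it flat in front of the panel and pushed it under the middle of the near edge. I handed the job in at about 15.7 s, still gripping the wedge there; no verdict came back.

Last checks:
- **Dial:** the pointer measured 64.9° against 64.4° for the mark, and it still looked in line in the final picture.
- **Lift:** the near edge is up about 3.8 mm by image matching, or about 4.3 mm by geometry. The two disagree slightly, but both are inside 1.5–7.5 mm. An earlier optical-flow fit was too noisy to use (6.4 ± 5.3 mm).
- **Panel:** it slid about 1.5 mm towards the pins, with no visible yaw.
- **Wedge:** it is flat on the bench, with the tool at the same height as when I picked it up. The grip opening was steady at about 22 mm and the push force about 7 N.
- **Other things on the bench:** none of the bystanders looked moved in the final picture.

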